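# Undo the filter panel of the workshop dust box

### The job

The filter of the dust box has to be changed: take the wide flat screwdriver out of its wooden stand, put its blade into the slotted fastener of the larger of the two access panels and turn it a quarter turn anticlockwise (seen from above) to its stop, so that the panel is freed. Then put the screwdriver back upright in the stand that it came from. Leave the smaller panel's fastener as it is.

Things in the scene. Friction and masses are not known exactly. Their poses are not given: they have to be found in the camera images.
- driver_grip (a point): Mid-handle of the wide flat screwdriver (0.17 kg, upright in a stand; the twin stand holds a round-handled awl). Handle dark wood, SQUARE 34 x 34 mm, 60 tall, sides along this x and y; grip across either, 60 N. Round collar, 54 across, 6 thick, its underside 36 mm below this point. Shaft 12. Blade 30 mm wide along y, 4 thick; tip 101 mm below. z up.
- slot (a point): Slot floor, on the axis, of the fastener of the LARGER panel (180 x 190 mm; the other, 140 x 110, has the same) on a grey box 220 x 400, 80 high. Steel disc, 54 across, 17 high. Slot right across it along this y (turns with it), 14 deep, 9 wide, flared to 23 in its upper half. A bottomed tip is here. z up. The blade has 10 deg play either way: turn the tool 100 deg or more.
- fastener (a joint): Angle of that fastener, rad: 0 locked, 1.57 free (stop); starts at 0 to 0.2, grows anticlockwise seen from above, stays where it is left, turns against light friction (0.06 N m). Two short dark ticks on the panel show how the slot of a free fastener points.
- small_fastener (a joint): Angle of the same kind of fastener on the smaller panel, rad, at 0 to 0.2: leave alone.
- stand_hole (a point): Middle of the through hole in the top of the screwdriver's fixed stand, at the top face, 80 mm above the bench (plywood, 90 x 90 mm, 12 thick, on two side walls). Hole 20 mm along this x, 46 along y, z up. The screwdriver hangs in it by its collar, blade along y (either way round), handle's centre 36 mm above this point.
There are look-alikes about, which are no part of the job. What is shaped like the part that bears stand_hole but purple is not meant. What is shaped like the part that bears driver_grip but orange is not meant.

How it is judged (in metres and radians):
On the way, in this order (a step that is already met when the one before it is completed fails the run):
1. the screwdriver's blade is in the slot of the larger panel's still locked fastener (horizontal distance between driver_grip and slot below 0.02 m and z of driver_grip in the frame of slot below 0.109 m and value of joint fastener below 0.6 rad), for 0.1 s.
2. the fastener is turned open with the blade in its slot (horizontal distance between driver_grip and slot below 0.025 m and z of driver_grip in the frame of slot below 0.112 m and value of joint fastener above 1.2 rad), for 0.1 s.
At the end, for the whole second after the job is handed in: The larger panel's fastener is open (turned to at least 1.2 rad, stop at 1.57), the smaller panel's fastener is still below 0.4 rad, and the screwdriver hangs upright (within 10 degrees) in its own stand, collar on the stand's top (within 10 mm in height, 20 mm sideways), and stays so (value of joint fastener above 1.2 rad and value of joint small_fastener below 0.4 rad and horizontal distance between driver_grip and stand_hole below 0.02 m and z of driver_grip in the frame of stand_hole between 0.026 and 0.046 m and angle between driver_grip's own z axis and vertical below 0.17 rad); the robot touches nothing.
It fails at once if the smaller panel's fastener is turned (beyond 0.4 rad) (value of joint small_fastener above 0.4 rad).
It also fails if it takes over 45 s, if anything falls off the work surface, if the arm or the gripper's body presses on something with over 40 N, if the wrist force passes 120 N, or if a joint passes its speed limit or range.

### The arm

A 6-joint arm with a two-finger parallel gripper is mounted at the origin on the work surface. World frame = base frame: x ahead of the robot, y to its left, z up, the work surface at z = 0. Lengths are in m, angles in degrees, forces in N, time in s.
With the tool pointing down it reaches from about 0.25 to 0.775 m from the base axis. Payload 4 kg.
Tool frame: the origin (TCP) lies at the very end of the fingers, on their centre line; the grasp point (between the pads) lies 19 mm behind it; z points along the fingers, y is the line along which they close (so a half turn about z gives the same grasp; the last joint's range is limited). The gripper opens to 94 mm and grips with 3 to 60 N. Pads are 16 mm wide; open, the fingers measure 119 mm over their backs; the gripper's body (75 mm by 177 mm) begins 78 mm behind the grasp point.
Start: joints at [-5.907, 4.996, 78.535, -0, 96.463, -5.907], TCP at [0.55, -0, 0.206] pointing down, gripper open.
Joint ranges: [-177.83, 177.83], [-43.37, 116.18], [15.69, 146.23], [-61.86, 241.86], [9.47, 152.12], [-147.06, 147.06]. Speed limits (degrees/s): [159.86, 159.86, 180, 180, 180, 180].

### API

Orientations are given as [roll, pitch, yaw] about the fixed x, y, z axes, in that order (R = Rz(yaw) Ry(pitch) Rx(roll)).
In Python, from station import read_state, cams, workorder gives the robot as it stands.
- The arm moves only by the tool apply_moves, never from a script. Its argument "increments" is one flat list of numbers, 7 for each row, row after row: the opening, from -1 (shut) to 1 (fully open), so that 0 is half open, then the shift along the tool's x, y, z in cm, then the turn, a rotation vector about the tool's x, y, z in rad. A call has 1 to 20 rows; each row is the pose to reach, as a shift and turn from the pose commanded when the call began, along the tool's axes at that moment; what a row does not reach only later rows make up. A row lasts 1/8 s, in which the tool goes at most 62.5 mm and 10.7 degrees, less where a joint would pass 70% of its speed; a pose out of reach is approached as far as the arm can. A call with a gripper value outside its range is refused whole. The fingers move at their own pace and stop on an object; the grip force is fixed at half the most. Time passes only in rows, so rows that repeat a pose let the fingers close. It gives the time, the measured TCP pose, the force, the opening and the grip force at its end, in the units of the state.
- read_state(): the state, without advancing time (a new reading comes with each control period).
- cams.read_camera(name): name is "scene" or "side" or "wrist"; returns a dict with "frame" (480x640x3 uint8, red, green, blue), "fx", "fy", "cx", "cy" (pixels), "eye" and "orientation" of the camera in the world. Camera axes: x right, y up, looking along -z (the intrinsics and any distortion apply to the point x, -y, -z); pixel columns grow to the right and rows downward; lengths in m; the calibration is good to about 2 mm. A picture is of the moment at which its call begins. There is no depth.
- workorder.finish_job(): hands the job in; it is judged then, once.
The state is a dict: "time_s": time; "qpos": joint angles; "joint_vel": joint speeds; "tau": joint torques, N m; "eef_pos": TCP position; "tool_rot": TCP orientation; "force": force on the tool from outside, world axes, zero at the start; "wrist_torque": the same for the moment, N m; "opening": finger opening in m; "finger_force": force on a finger pad.
Only numpy, scipy, OpenCV 4.12 (cv2) and the standard library are available. Lean on these libraries where they do the work, as an engineer would, in place of code of your own. Each camera call takes 0.05 s, during which the arm holds its last target. There are 200 camera calls.

## Working session

There is one attempt and no reset: what is moved stays moved. The work goes in short steps, Python scripts to look and compute and a tool call to move; the robot and the scene stay as the last step left them, time stands still between calls to the robot, and variables do not carry over. Pictures are saved under pics/ and viewed, at most 10 in all, crops included, and the job is handed in when it is done.

Besides the shell and the picture viewer there is one more tool, called in YAML: its name, and indented under it one key for each argument. apply_moves: Moves the arm, as the interface text tells. Its arguments: {"type":"object","properties":{"increments":{"type":"array","items":{"type":"number"}}},"required":["increments"]}

```bash
ls; mkdir -p pics; cat > h.py <<'E'
import numpy as np, cv2
from scipy.spatial.transform import Rotation as R
from station import read_state, cams, workorder
def cam(n):
    c=cams.read_camera(n); return c
def rot(c):
    o=np.array(c["orientation"],float)
    if o.shape==(3,3): return o
    if o.size==4: return R.from_quat(o).as_matrix()
    return R.from_euler('xyz',o,degrees=True).as_matrix()
def ray(c,u,v):
    d=np.array([(u-c["cx"])/c["fx"],-(v-c["cy"])/c["fy"],-1.]); return np.array(c["eye"]),rot(c)@d
def onz(c,u,v,z):
    e,d=ray(c,u,v); return e+d*(z-e[2])/d[2]
def proj(c,p):
    q=rot(c).T@(np.array(p)-np.array(c["eye"])); return c["cx"]-c["fx"]*q[0]/q[2], c["cy"]+c["fy"]*q[1]/q[2]
E
python3 - <<'E'
from h import *
ims=[]
for n in ("scene","side","wrist"):
    c=cam(n); print(n,{k:v for k,v in c.items() if k!="frame"}); cv2.imwrite(f"pics/{n}0.png",c["frame"][:,:,::-1])
print(read_state())
E
```

```text
pics
scene {'fx': 441.0408618072383, 'fy': 441.0408618072383, 'cx': 324.30058518523333, 'cy': 242.51907947396796, 'eye': array([ 0.96155289, -0.13408513,  0.75151589]), 'orientation': array([39.83472772,  0.25964545, 85.01856951])}
side {'fx': 565.549740010781, 'fy': 565.549740010781, 'cx': 327.67276790334887, 'cy': 239.00195402445252, 'eye': array([ 0.14454218, -1.0845021 ,  0.65761854]), 'orientation': array([ 60.51175016,   0.78542468, -15.17117057])}
wrist {'fx': 345.87207914250723, 'fy': 345.87207914250723, 'cx': 317.2351066226524, 'cy': 238.14988562581613, 'eye': array([0.55050723, 0.08303799, 0.38354481]), 'orientation': array([-16.6301381 ,   0.0902188 ,   0.09098663])}
{'time_s': 0.15, 'qpos': array([-5.90761194e+00,  5.02882586e+00,  7.86027361e+01, -8.15951765e-04,
        9.64628100e+01, -5.90818666e+00]), 'joint_vel': array([-0.04845052, -0.102679  , -0.32054201,  0.07603093, -0.08440003,
       -0.06134788]), 'tau': array([ 1.24418581e-03, -3.40636396e+01, -3.02795255e+01,  7.18983379e-02,
        3.04441026e-02, -1.11468453e-04]), 'eef_pos': array([5.49587808e-01, 2.90402652e-05, 2.04597112e-01]), 'tool_rot': array([-1.79906046e+02, -8.90753555e-03,  9.00004762e+01]), 'force': array([-0.20376524, -0.5349414 ,  0.15646407]), 'wrist_torque': array([ 0.0483233 ,  0.01264063, -0.03757013]), 'finger_force': 0.0, 'opening': 0.09404610165775651}
```

View pics/scene0.png

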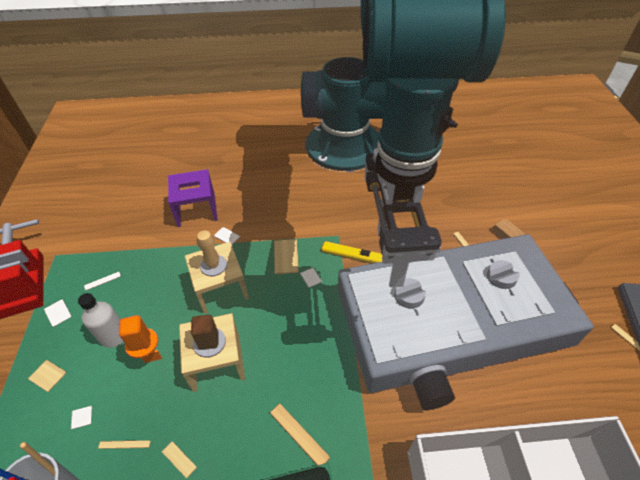

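View pics/side0.png

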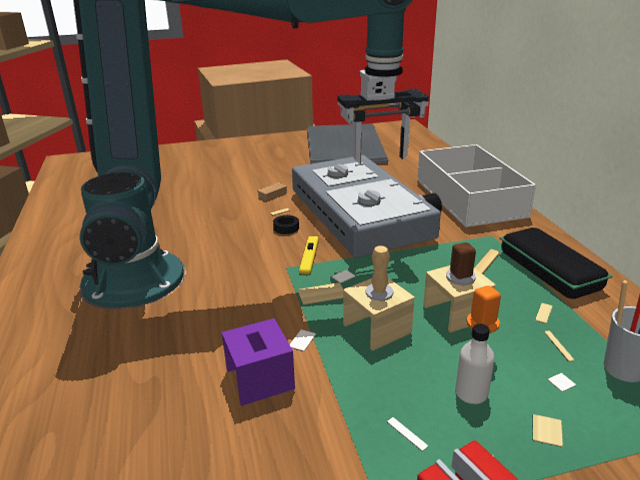

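Candidates for the driver in the scene image: dark-wood square handle (205,333), round-handled awl (207,250), orange look-alike (137,335). I choose the dark wood one. Candidates for the stand: the plywood one under it (210,350), the awl's twin (214,270), the purple one (190,190). Candidates for the fastener: larger panel (410,293), smaller panel (502,273). Next, one close crop to check.

```bash
python3 - <<'E'
import cv2,numpy as np
s=cv2.imread("pics/scene0.png"); d=cv2.imread("pics/side0.png")
def cr(i,x,y,w=133,h=100): return cv2.resize(i[y:y+h,x:x+w],(400,300),interpolation=cv2.INTER_CUBIC)
cv2.imwrite("pics/crop1.png",np.vstack([np.hstack([cr(s,150,295),cr(s,345,245)]),np.hstack([cr(d,400,230),cr(d,310,150)])]))
E
```

```text
(no output)
```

View pics/crop1.png

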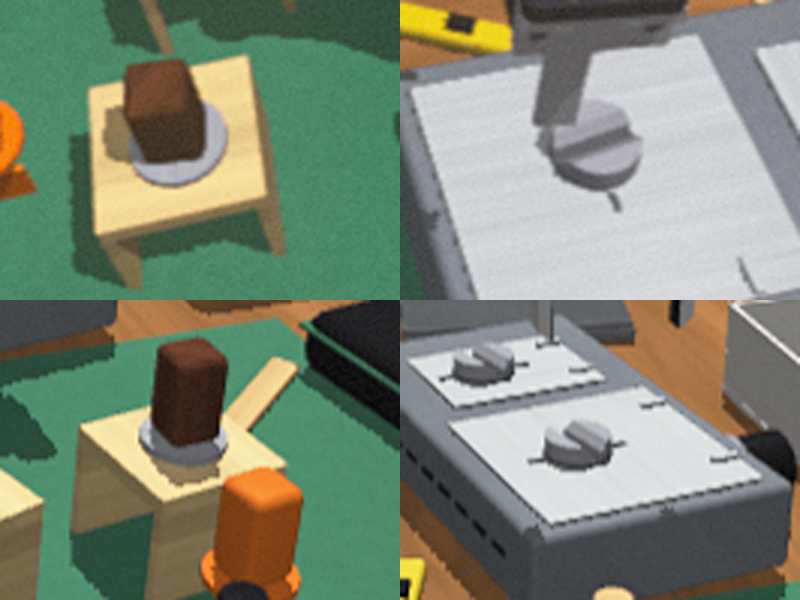

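The crop confirms the choice: the dark square handle is on the plywood stand, blade direction roughly left-right in the scene view. The larger panel's slot runs roughly left-right there too, with ticks at 90° to it.

```bash
cat >> h.py <<'E'
def tri(c1,p1,c2,p2):
    e1,d1=ray(c1,*p1);e2,d2=ray(c2,*p2)
    t=np.linalg.lstsq(np.c_[d1,-d2],e2-e1,rcond=None)[0]
    a,b=e1+d1*t[0],e2+d2*t[1]; return (a+b)/2,np.linalg.norm(a-b)
def sub(im,pts,w=3):
    g=cv2.cvtColor(im,cv2.COLOR_RGB2GRAY); p=np.array(pts,np.float32).reshape(-1,1,2)
    return cv2.cornerSubPix(g,p,(w,w),(-1,-1),(3,50,.01)).reshape(-1,2)
E
python3 - <<'E'
from h import *
s=cam("scene");d=cam("side");k=400/133
f=lambda pts,x,y:[(x+a/k,y+b/3) for a,b in pts]
ps=sub(s["frame"],f([(88,90),(249,57),(272,192),(95,236)],150,295))
pd=sub(d["frame"],f([(80,128),(160,203),(285,166)],400,230))
for n,c,p in(("scene",s,ps),("side",d,pd)):
    P=np.array([onz(c,*q,.08) for q in p]); print(n,p.round(1).tolist(),P.round(4).tolist())
    print(np.linalg.norm(np.diff(P,axis=0),axis=1), np.degrees(np.arctan2(*np.diff(P,axis=0)[:,1::-1].T)))
    print("centre",(P.mean(0) if len(P)==4 else (P[0]+P[2])/2))
# handle top centre, collar, disc guesses
print("handle top",tri(s,f([(160,76)],150,295)[0],d,f([(192,48)],400,230)[0]))
print("collar",[onz(s,*q,.086) for q in f([(181,138)],150,295)],[onz(d,*q,.086) for q in f([(184,139)],400,230)])
print("disc top",tri(s,f([(198,140)],345,245)[0],d,f([(181,140)],310,150)[0]))
print("slot ends side",[onz(d,*q,.097) for q in f([(143,128),(211,122),(150,145),(210,128)],310,150)])
# panel corners side
q=sub(d["frame"],f([(50,120),(244,85),(360,178),(150,224)],310,150)); P=np.array([onz(d,*x,.081) for x in q]);print("panel side",P.round(4).tolist(),P.mean(0),np.linalg.norm(np.diff(P,axis=0),axis=1))
q=sub(s["frame"],f([(10,85),(305,35)],345,245)); print("panel scene",[onz(s,*x,.081).round(4) for x in q])
E
```

```text
scene [[179.3000030517578, 324.1000061035156], [231.39999389648438, 312.79998779296875], [238.10000610351562, 359.3999938964844], [181.10000610351562, 372.5]] [[0.5627, -0.3528, 0.08], [0.5483, -0.2644, 0.08], [0.637, -0.2495, 0.08], [0.6514, -0.3392, 0.08]]
[0.08951952 0.0899565  0.09084654] [ 99.27046741   9.54993746 -80.8804503 ]
centre [ 0.59986331 -0.30148406  0.08      ]
side [[426.0, 271.5], [454.0, 296.79998779296875], [494.79998779296875, 284.29998779296875]] [[0.5485, -0.2687, 0.08], [0.5623, -0.3575, 0.08], [0.6499, -0.3429, 0.08]]
[0.08987653 0.08881502] [-81.17074536   9.51596131]
centre [ 0.59923122 -0.30579364  0.08      ]
handle top (array([ 0.60084646, -0.29725389,  0.14447437]), np.float64(0.007128203187717457))
collar [array([ 0.60297899, -0.29586145,  0.086     ])] [array([ 0.59928673, -0.31017027,  0.086     ])]
disc top (array([0.54488949, 0.05155845, 0.09328639]), np.float64(0.006794758862777118))
slot ends side [array([0.52186462, 0.06798807, 0.097     ]), array([0.57641828, 0.06318348, 0.097     ]), array([0.51751131, 0.0369216 , 0.097     ]), array([0.57186511, 0.05282527, 0.097     ])]
panel side [[0.4615, 0.1339, 0.081], [0.6396, 0.1594, 0.081], [0.6618, -0.0322, 0.081], [0.4864, -0.0542, 0.081]] [0.56229878 0.05173617 0.081     ] [0.17989902 0.19291246 0.1767305 ]
panel scene [array([ 0.4821, -0.0496,  0.081 ]), array([0.4607, 0.1425, 0.081 ])]
```

View pics/wrist0.png

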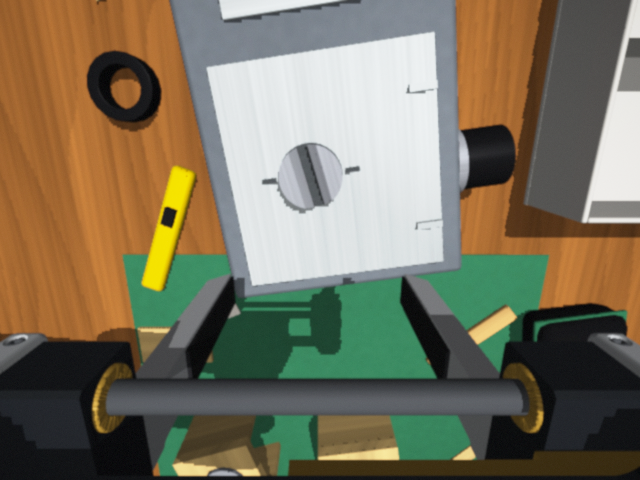

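The wrist view shows the larger panel's fastener at (310,176), slot from about (298,148) to (322,206), and ticks at (270,182) and (351,169).

```bash
python3 - <<'E'
from h import *
w=cam("wrist");s=cam("scene");d=cam("side")
im=w["frame"]; hsv=cv2.cvtColor(im[100:250,240:380],cv2.COLOR_RGB2HSV)
g=cv2.cvtColor(im[100:250,240:380],cv2.COLOR_RGB2GRAY)
m=(g<175).astype(np.uint8); m=cv2.morphologyEx(m,cv2.MORPH_OPEN,np.ones((9,9)))
cs=max(cv2.findContours(m,0,1)[0],key=cv2.contourArea); e=cv2.fitEllipse(cs); print("disc ell",(e[0][0]+240,e[0][1]+100),e[1],e[2])
cv2.imwrite("pics/wz.png",np.hstack([cv2.resize(im[120:232,250:370,::-1],(600,560),interpolation=cv2.INTER_CUBIC)]))
for z in(.097,.1):
  P=[onz(w,*p,z) for p in [(311,175)]]; print(z,P, [proj(c,P[0]) for c in(s,d)])
for a,b in [((298,148),(322,206))]:
  A,B=onz(w,*a,.1),onz(w,*b,.1);print("slot",np.degrees(np.arctan2(*(A-B)[1::-1])),np.linalg.norm(A-B))
A,B=onz(w,270,182,.082),onz(w,351,169,.082);print("ticks",A,B,(A+B)/2,np.degrees(np.arctan2(*(B-A)[1::-1])))
print("crown proj stand",proj(w,(.5995,-.3036,.08)))
E
```

```text
disc ell (309.4557418823242, 174.79975128173828) (30.44970703125, 75.97791290283203) 164.06236267089844
0.097 [array([0.54533214, 0.05139282, 0.097     ])] [(np.float64(410.24047314905044), np.float64(292.43709802333905)), (np.float64(369.3018173455663), np.float64(194.30211343833113))]
0.1 [array([0.54538699, 0.0517235 , 0.1       ])] [(np.float64(410.6799516818163), np.float64(291.5046121723073)), (np.float64(369.3072087053223), np.float64(193.0728084822891))]
slot 112.45560269379561 0.05064189826566982
ticks [0.50939409 0.04365785 0.082     ] [0.57947571 0.05490318 0.082     ] [0.5444349  0.04928052 0.082     ] 9.115995023179389
crown proj stand (np.float64(358.95840247130326), np.float64(482.0657610215359))
```

View pics/wz.png

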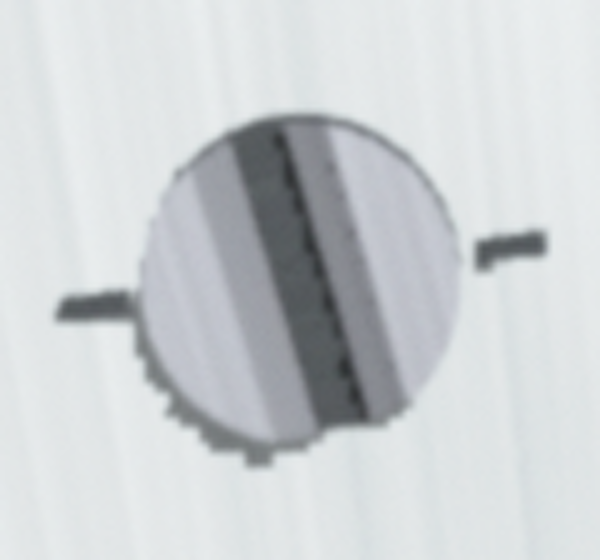

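apply_moves:
  increments: [1,-5,1,0,0,0,-0.03,1,-11,2,0,0,0,-0.06,1,-17,3,0,0,0,-0.1,1,-22,4,0,0,0,-0.13,1,-27,4.6,0,0,0,-0.15,1,-30,5,0,0,0,-0.162,1,-30.3,5,0,0,0,-0.162,1,-30.3,5,0,0,0,-0.162]

```text
time_s: 1.4
eef_pos: [0.6, -0.3022, 0.2054]
tool_rot: [-180.0, -0.1, 99.3]
force: [0.4, 0.7, -0.2]
opening: 0.0943
finger_force: 0.0
```

```bash
python3 - <<'E'
from h import *
w=cam("wrist");st=read_state();print(st["eef_pos"],st["tool_rot"],st["qpos"])
print(w["eye"],w["orientation"])
cv2.imwrite("pics/w1.png",w["frame"][:,:,::-1]);s=cam("scene");d=cam("side")
t=st["eef_pos"];print(proj(w,(.5995,-.3036,.146)),proj(w,(.5995,-.3036,.08)))
E
```

```text
[ 0.60011909 -0.30172566  0.20570976] [ 1.79983560e+02 -3.20871745e-02  9.93406884e+01] [-3.15442025e+01  2.08418124e+01  5.95510802e+01  3.55184288e-02
  9.96156789e+01 -4.08789560e+01]
[ 0.58716239 -0.22046994  0.38456094] [-1.65924183e+01 -1.61443280e-02  9.38239904e+00]
(np.float64(315.254309130285), np.float64(255.13610285040502)) (np.float64(315.63058797752757), np.float64(231.09780236324045))
```

View pics/w1.png

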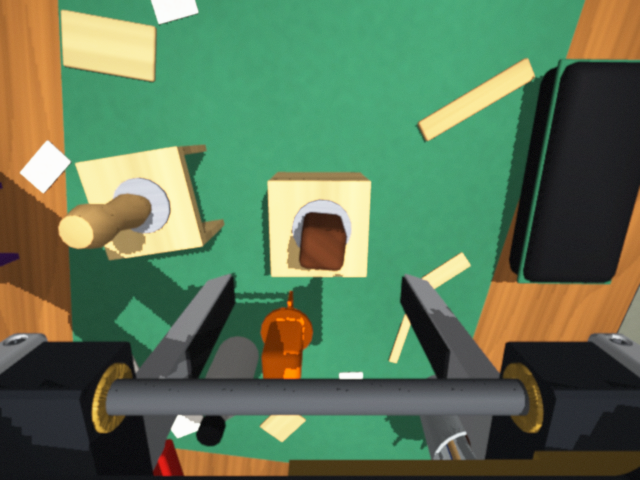

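The wrist view shows the driver centred between the fingers: handle top about (324,250), collar (322,225), and stand top with corners (268,180), (370,180), (367,276), (271,276).

```bash
python3 - <<'E'
from h import *
w=cam("wrist");im=w["frame"]
q=sub(im,[(268,180),(370,180),(367,276),(271,276)]);P=np.array([onz(w,*x,.08) for x in q]);print(q.round(1).tolist(),P.mean(0),np.linalg.norm(np.diff(P,axis=0),axis=1),np.degrees(np.arctan2(*(P[1]-P[0])[1::-1])),np.degrees(np.arctan2(*(P[2]-P[3])[1::-1])))
hsv=cv2.cvtColor(im,cv2.COLOR_RGB2HSV)[180:280,270:370];g=cv2.cvtColor(im,cv2.COLOR_RGB2GRAY)[180:280,270:370]
m=((g<95)).astype(np.uint8);n,l,s,c=cv2.connectedComponentsWithStats(m);i=1+s[1:,4].argmax();print("handle bbox",s[i]+np.array([270,180,0,0,0]),c[i]+[270,180])
m=((hsv[...,1]<70)&(g>90)).astype(np.uint8);n,l,s,c=cv2.connectedComponentsWithStats(m);i=1+s[1:,4].argmax();print("collar bbox",s[i]+np.array([270,180,0,0,0]))
x0,y0,ww,hh=s[i][:4];print("collar",onz(w,270+x0+ww/2,180+y0+ww/2,.086))
print("top", onz(w,323.5,254,.146))
E
```

```text
[[267.1000061035156, 180.8000030517578], [369.5, 181.39999389648438], [365.20001220703125, 276.8999938964844], [269.6000061035156, 275.1000061035156]] [ 0.60181491 -0.30218763  0.08      ] [0.08986331 0.09053753 0.09094785] 9.128092258454185 8.26818151904437
handle bbox [ 299  213   47   58 2340] [321.32222222 241.92435897]
collar bbox [ 291  183   74   93 2271]
collar [ 0.60879758 -0.28954442  0.086     ]
top [ 0.60564045 -0.30122363  0.146     ]
```

apply_moves:
  increments: [1,0,0.4,3,0,0,0,1,0,0.4,6.5,0,0,0,1,0,0.4,9.5,0,0,0,1,0,0.4,10.8,0,0,0,1,0,0.4,10.8,0,0,0,-1,0,0.4,10.8,0,0,0,-1,0,0.4,10.8,0,0,0,-1,0,0.4,10.8,0,0,0,-1,0,0.4,10.8,0,0,0,-1,0,0.4,10.8,0,0,0,-1,0,0.4,10.8,0,0,0,-1,0,0.4,10.8,0,0,0]

```text
time_s: 3.1
eef_pos: [0.6039, -0.3024, 0.0974]
tool_rot: [-180.0, -0.0, 99.3]
force: [0.1, -0.6, -0.7]
opening: 0.0349
finger_force: 28.9
```

apply_moves:
  increments: [-1,0,0,-1,0,0,0,-1,0,0,-4,0,0,0,-1,0,0,-8,0,0,0,-1,0,0,-12,0,0,0,-1,0,0,-15,0,0,0,-1,0,0,-15.3,0,0,0,-1,0,0,-15.3,0,0,0]

```text
time_s: 3.98
eef_pos: [0.6037, -0.3022, 0.2494]
tool_rot: [-179.9, -0.1, 99.3]
force: [-0.2, -0.5, -2.6]
opening: 0.0352
finger_force: 28.9
```

```bash
python3 - <<'E'
from h import *
d=cam("side");s=cam("scene");w=cam("wrist");st=read_state();print(st["eef_pos"],st["tool_rot"],st["force"])
a=d["frame"][130:350,370:570,::-1];b=w["frame"][100:320,220:420,::-1]
cv2.imwrite("pics/lift.png",cv2.resize(np.hstack([a,b]),None,fx=2,fy=2))
E
```

```text
[ 0.60330344 -0.30194735  0.24783707] [-1.79815481e+02 -1.64055129e-01  9.92824049e+01] [-0.82019488  0.19479028 -2.20920516]
```

View pics/lift.png

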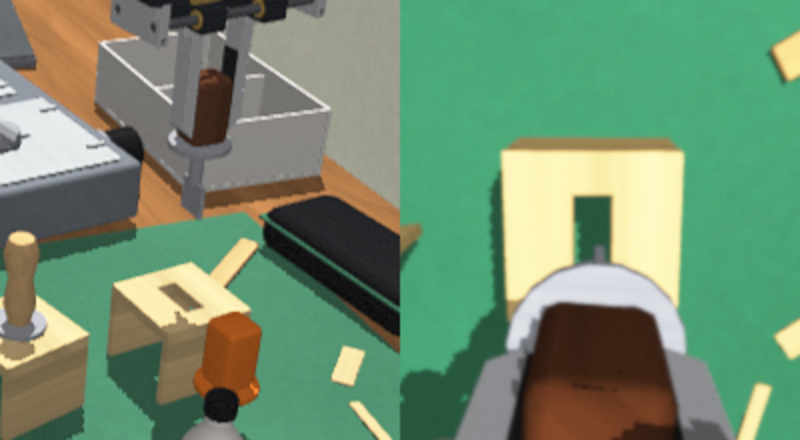

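The driver is held upright, with its blade at side-crop (190,195). The empty hole is visible in the wrist crop at (592,230). Next I carry it over to the larger panel's fastener.

apply_moves:
  increments: [-1,3,0,0,0,0,0,-1,8,0,0,0,0,-0.03,-1,13,0,0,0,0,-0.05,-1,18,0,0,0,0,-0.07,-1,23,0,0,0,0,-0.1,-1,28,0,0,0,0,-0.1,-1,32.5,-0.1,0,0,0,-0.1,-1,35,-0.1,0,0,0,-0.1,-1,35.7,-0.1,2,0,0,-0.1,-1,35.7,-0.1,4,0,0,-0.1,-1,35.7,-0.1,4,0,0,-0.1,-1,35.7,-0.1,4,0,0,-0.1]

```text
time_s: 5.62
eef_pos: [0.5454, 0.0497, 0.2106]
tool_rot: [-180.0, -0.0, 105.0]
force: [-0.2, -0.3, -1.2]
opening: 0.0351
finger_force: 28.9
```

```bash
python3 - <<'E'
from h import *
d=cam("side");s=cam("scene");w=cam("wrist");st=read_state();print(st["eef_pos"],st["tool_rot"],st["force"],st["qpos"])
z=lambda c,x,y:c["frame"][y:y+150,x:x+130,::-1]
cv2.imwrite("pics/over.png",cv2.resize(np.hstack([z(d,310,110),z(s,350,210),z(w,250,100)]),None,fx=2,fy=2,interpolation=cv2.INTER_CUBIC))
t=st["eef_pos"];tip=t+[0,0,.019-.101];print("tip",tip)
for c in(s,d):print(proj(c,tip),proj(c,[t[0],t[1],.098]))
E
```

```text
[0.54591493 0.04957543 0.21157322] [1.79894132e+02 3.21652388e-02 1.04991408e+02] [ 0.28682728  0.82929193 -2.53051971] [-7.36250271e-01  4.61488577e+00  7.82608817e+01 -2.28097469e-03
  9.70136095e+01 -1.57279688e+01]
tip [0.54591493 0.04957543 0.12957322]
(np.float64(412.03230944692007), np.float64(282.2337956102574)) (np.float64(409.3752603036036), np.float64(292.47758525194456))
(np.float64(370.11522218381793), np.float64(181.74019771604708)) (np.float64(369.8007488728193), np.float64(194.1974725542062))
```

View pics/over.png

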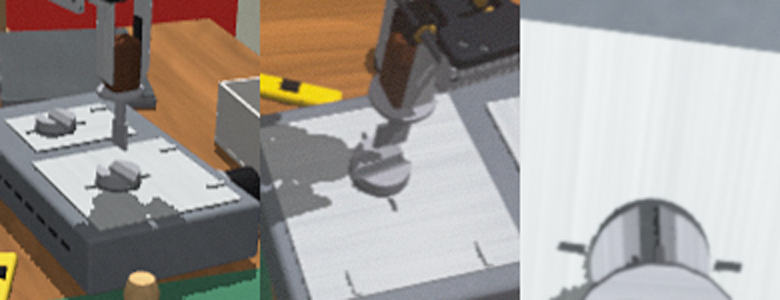

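apply_moves:
  increments: [-1,0,0,1.5,0,0,0,-1,0,0,2.5,0,0,0,-1,0,0,3,0,0,0,-1,0,0,3.4,0,0,0,-1,0,0,3.8,0,0,0,-1,0,0,4.1,0,0,0,-1,0,0,4.1,0,0,0]

```text
time_s: 6.65
eef_pos: [0.5449, 0.0496, 0.1693]
tool_rot: [-179.9, 0.0, 105.0]
force: [-1.6, 0.1, -0.9]
opening: 0.0349
finger_force: 28.8
```

apply_moves:
  increments: [-1,0,0,0.1,0,0,0,-1,0,0,0.2,0,0,0,-1,0,0,0.3,0,0,0,-1,0,0,0.3,0,0,0]

```text
time_s: 7.15
eef_pos: [0.5456, 0.05, 0.1692]
tool_rot: [179.9, 0.0, 105.0]
force: [-5.7, -0.8, 8.5]
opening: 0.0343
finger_force: 29.5
```

```bash
python3 - <<'E'
from h import *
d=cam("side");s=cam("scene");st=read_state();print(st["eef_pos"],st["force"])
z=lambda c,x,y:c["frame"][y:y+100,x:x+130,::-1]
cv2.imwrite("pics/ins.png",cv2.resize(np.hstack([z(d,310,130),z(s,350,230)]),None,fx=3,fy=3,interpolation=cv2.INTER_CUBIC))
E
```

```text
[0.54555352 0.04997732 0.16917363] [-4.90707132 -0.92053449  9.17815435]
```

View pics/ins.png

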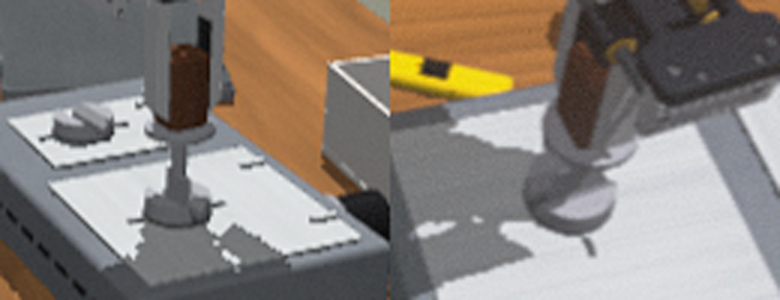

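apply_moves:
  increments: [-1,0,-0.1,0,0,0,0,-1,0,-0.2,0,0,0,0,-1,0,-0.2,0,0,0,0]

```text
time_s: 7.62
eef_pos: [0.545, 0.0499, 0.1692]
tool_rot: [179.7, 0.0, 105.0]
force: [-2.5, 0.9, 5.6]
opening: 0.034
finger_force: 29.5
```

apply_moves:
  increments: [-1,0,0,-0.1,0,0,-0.1,-1,0,0,-0.1,0,0,-0.2,-1,0,0,-0.1,0,0,-0.3,-1,0,0,-0.1,0,0,-0.4,-1,0,0,-0.1,0,0,-0.5,-1,0,0,-0.1,0,0,-0.6,-1,0,0,-0.1,0,0,-0.6]

```text
time_s: 8.5
eef_pos: [0.5451, 0.0496, 0.1692]
tool_rot: [179.8, 0.2, 139.3]
force: [0.4, -0.5, 4.3]
opening: 0.0342
finger_force: 29.4
```

```bash
python3 - <<'E'
from h import *
d=cam("side");s=cam("scene");st=read_state();print(st["eef_pos"],st["tool_rot"],st["force"],st["wrist_torque"],st["qpos"])
z=lambda c,x,y:c["frame"][y:y+100,x:x+130,::-1]
cv2.imwrite("pics/turn1.png",cv2.resize(np.hstack([z(d,310,130),z(s,350,230)]),None,fx=3,fy=3,interpolation=cv2.INTER_CUBIC))
E
```

```text
[0.54503964 0.04964786 0.16925837] [179.77640961   0.19096063 139.30422473] [-0.56890798  0.15383242  5.60496179] [ 0.16499795  0.03317491 -0.0188754 ] [-7.62750107e-01  4.98678949e+00  8.26506971e+01  4.89047398e-02
  9.20725645e+01 -5.00654551e+01]
```

View pics/turn1.png

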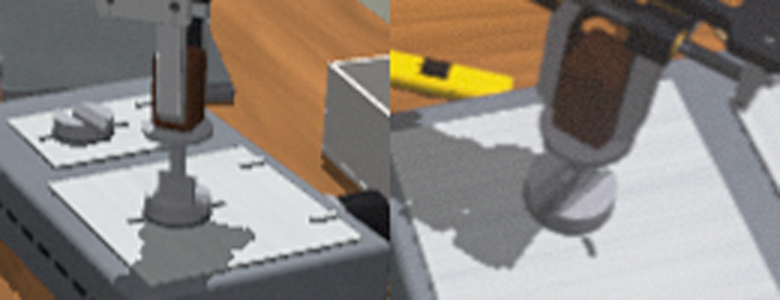

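The disc turned with the blade, so the blade is seated in the slot. I have used all ten pictures; from here I check by numbers.

apply_moves:
  increments: [-1,0,0,0,0,0,-0.12,-1,0,0,0,0,0,-0.24,-1,0,0,0,0,0,-0.36,-1,0,0,0,0,0,-0.48,-1,0,0,0,0,0,-0.6,-1,0,0,0,0,0,-0.72,-1,0,0,0,0,0,-0.84,-1,0,0,0,0,0,-0.95,-1,0,0,0,0,0,-1.05,-1,0,0,0,0,0,-1.1,-1,0,0,0,0,0,-1.1]

```text
time_s: 9.98
eef_pos: [0.545, 0.0514, 0.1692]
tool_rot: [179.9, 0.4, -157.6]
force: [0.4, 3.3, 4.9]
opening: 0.0342
finger_force: 29.7
```

```bash
python3 - <<'E'
from h import *
st=read_state();print(st["eef_pos"],st["tool_rot"],st["force"],st["wrist_torque"],st["qpos"],st["opening"])
E
```

```text
[0.54496121 0.05140442 0.16922673] [ 179.87051741    0.35842698 -157.62893978] [0.38423869 3.30191841 4.87684102] [ 1.10891671  0.07287659 -0.18898487] [  -0.71374934    4.98943789   82.65180182    0.2598218    92.07978105
 -113.07515321] 0.034233450191445816
```

apply_moves:
  increments: [-1,0,0,0,0,0,0.08,-1,0,0,0,0,0,0.18,-1,0,0,-0.5,0,0,0.18,-1,0,0,-1.5,0,0,0.18,-1,0,0,-3,0,0,0.18,-1,0,0,-6,0,0,0.18,-1,0,0,-8.5,0,0,0.18,-1,0,0,-8.5,0,0,0.18,-1,0,0,-8.5,0,0,0.18]

```text
time_s: 11.1
eef_pos: [0.5432, 0.0493, 0.2517]
tool_rot: [180.0, -0.1, -167.9]
force: [-0.6, 0.3, -2.9]
opening: 0.0341
finger_force: 29.4
```

```bash
python3 - <<'E'
from h import *
st=read_state();print(st["eef_pos"],st["tool_rot"],st["force"],st["opening"])
M=R.from_euler('xyz',st["tool_rot"],degrees=True)
T=np.array([.602,-.3022,.2494]);print("shift cm",100*M.inv().apply(T-st["eef_pos"]),(M.inv()*R.from_euler('xyz',[180,0,99.3],degrees=True)).as_rotvec())
# slot direction from side & scene views: dark pixels/line of the slot
d=cam("side");s=cam("scene");w=cam("wrist")
for n,c in(("s",s),("d",d)): print(n,[np.round(proj(c,[.545+.024*np.cos(a)*k,.05+.024*np.sin(a)*k,.1])).tolist() for a in(np.radians(9.1),np.radians(99.1)) for k in(-1,1)])
for n,c,p in(("s",s,(410,292)),("d",d,(369,194))):
    g=cv2.cvtColor(c["frame"],cv2.COLOR_RGB2GRAY)[p[1]-12:p[1]+13:1,p[0]-18:p[0]+19];print(n);print("\n".join("".join("%3d "%(v) for v in r[::2]) for r in g[::2]))
E
```

```text
[0.54319165 0.04927426 0.25169498] [ 1.79987376e+02 -6.02030569e-02 -1.67893545e+02] [-0.62276471  0.25882511 -2.8583782 ] 0.03414267851738838
shift cm [  1.62114003 -35.59916386   0.2233575 ] [-6.81069745e-04 -9.88737615e-04  1.61977792e+00]
s [[405.0, 281.0], [415.0, 303.0], [397.0, 294.0], [422.0, 289.0]]
d [[360.0, 195.0], [378.0, 192.0], [374.0, 197.0], [365.0, 190.0]]
s
209 216 215 215 209 120 149 221 176 138 142 179 182 201 216 213 212 211 211 
219 217 215 202 176 154 144 124 109 136 131 162 178 174 191 212 209 208 213 
210 202 167 179 181 165 131  80  89 134 136 150 179 181 180 193 213 212 212 
194 113 150 181 179 175 154 108  81 120 138 137 177 180 180 179 203 221 219 
149 118 162 185 180 183 164 122  81  98 138 130 150 182 180 183 185 212 215 
119 112 148 183 179 180 173 144  96  79 121 145 131 176 181 179 185 213 209 
119 103 137 182 182 180 177 166 112  78 103 142 136 162 178 182 181 205 210 
125  95 104 174 181 179 180 166 134  97  84 129 139 142 184 180 182 203 201 
120  99  87 127 184 183 181 178 156 105  78 109 138 127 165 181 173 210 209 
147 110  80  87 140 185 182 
[... 581 characters left out ...]
221 221 
223 222 217 217 217 214 206 201 194 192 200 206 209 223 221 221 222 222 222 
221 223 222 222 195 185 187 177 167 158 151 135 135 219 222 222 221 222 223 
222 220 223 226 153 145 138 139 141 142 145 140 126 163 214 220 223 221 220 
221 220 221 230 140 147 145 130 129 132 153 164 175 194 135 221 196 224 221 
222 220 221 217 108 104 122 161 183 193 181 171 153 110  66  69 124 194 222 
220 222 223 153  75  87  91  90  89  88  85  86  82  80  64 221 221 219 218 
221 198 190 126  73  90  90  93  91  93  91  91  88  75  43 222 220 218 217 
224 139 168 173 189  77  61  72  78  82  81  71  52  56 171 220 218 220 220 
220 221 221 222 226 191 129  96  91  89  95  95 173 219 220 221 221 220 220
```

The scene pixels show the slot in line with the ticks, so the fastener is open. Next I return the tool to its stand.

apply_moves:
  increments: [-1,0.1,-3,0,0,0,0.12,-1,0.4,-8,0,0,0,0.28,-1,0.6,-13,0,0,0,0.44,-1,0.8,-18,0,0,0,0.6,-1,1,-23,0,0,0,0.76,-1,1.3,-28,0,0,0,0.92,-1,1.5,-32,0,0,0,1.08,-1,1.6,-34.5,0,0,0,1.24,-1,1.6,-35.6,0,0,0,1.4,-1,1.6,-35.6,0,0,0,1.54,-1,1.6,-35.6,0,0,0,1.62,-1,1.6,-35.6,0,0,0,1.62,-1,1.6,-35.6,0,0,0,1.62]

```text
time_s: 12.88
eef_pos: [0.6023, -0.302, 0.2518]
tool_rot: [-180.0, -0.0, 99.4]
force: [0.1, 0.2, -1.4]
opening: 0.0341
finger_force: 29.4
```

```bash
python3 - <<'E'
from h import *
w=cam("wrist");st=read_state();print(st["eef_pos"],st["tool_rot"],st["force"])
# hole: green in wrist view inside stand top; stand top ply mask
hsv=cv2.cvtColor(w["frame"],cv2.COLOR_RGB2HSV);r=hsv[150:260,260:375]
c=[proj(w,p) for p in ([.602,-.3022,.08],)];print("proj centre",c)
a=np.radians(9.2)
for n,o in(("hole far edge mid",(0,.023)),("hole xleft",(-.01,.015)),("hole xright",(.01,.015)),("cornerL",(-.045,.045)),("cornerR",(.045,.045))):
    p=[.602+o[0]*np.cos(a)-o[1]*np.sin(a),-.3022+o[0]*np.sin(a)+o[1]*np.cos(a),.08];print(n,np.round(proj(w,p),1))
g=((r[...,0]>50)&(r[...,0]<100)&(r[...,1]>60))
for i in range(0,110,6):print(150+i,"".join(".#"[int(v)] for v in g[i]))
E
```

```text
[ 0.60234459 -0.30202845  0.25200714] [-1.79967941e+02 -3.16944520e-02  9.93388073e+01] [ 0.04775994  0.04928562 -0.52847509]
proj centre [(np.float64(316.3249874205978), np.float64(218.1763816002871))]
hole far edge mid [316.4 196.2]
hole xleft [306.7 203.9]
hole xright [326.1 204. ]
cornerL [271.6 174.3]
cornerR [361.3 174.7]
150 ###################################################################################################################
156 ###################################################################################################################
162 ###################################################################################################################
168 ####################..........................................................................#####################
174 ############.........................................................................................##############
180 ############..........................................................................................#############
186 ###########...................................
[... 809 characters left out ...]
.................................########.....####....................................##############
234 #############.......................................................................................###############
240 #############.......................................................................................###############
246 #############.......................................................................................###############
252 ##############......................................................................................###############
258 ##############.....................................................................................################
```

apply_moves:
  increments: [-1,0,0,2,0,0,0,-1,0,0,5,0,0,0,-1,0,0,7.5,0,0,0,-1,0,0,8.5,0,0,0,-1,0,0,9.2,0,0,0,-1,0,0,9.8,0,0,0,-1,0,0,10.4,0,0,0]

```text
time_s: 13.8
eef_pos: [0.6029, -0.3024, 0.1493]
tool_rot: [179.9, 0.1, 99.3]
force: [0.1, -0.7, -1.9]
opening: 0.0343
finger_force: 29.4
```

apply_moves:
  increments: [-1,0,0,1,0,0,0,-1,0,0,2.2,0,0,0,-1,0,0,3.4,0,0,0,-1,0,0,4.2,0,0,0,-1,0,0,4.7,0,0,0,-1,0,0,4.9,0,0,0,-1,0,0,5,0,0,0,-1,0,0,5,0,0,0]

```text
time_s: 14.8
eef_pos: [0.6027, -0.3023, 0.099]
tool_rot: [180.0, 0.0, 99.3]
force: [-0.1, 0.5, -1.3]
opening: 0.0344
finger_force: 29.4
```

apply_moves:
  increments: [-1,0,0,0.1,0,0,0,-1,0,0,0.2,0,0,0,-1,0,0,0.2,0,0,0]

```text
time_s: 15.18
eef_pos: [0.6027, -0.3023, 0.0974]
tool_rot: [180.0, 0.0, 99.3]
force: [-0.8, 0.2, 1.7]
opening: 0.0346
finger_force: 29.4
```

Touching down: the force has gone from -1.3 to +1.7 N. Release, then rise.

apply_moves:
  increments: [0,0,0,0,0,0,0,0.5,0,0,0,0,0,0,1,0,0,0,0,0,0,1,0,0,0,0,0,0,1,0,0,0,0,0,0,1,0,0,0,0,0,0,1,0,0,-1,0,0,0,1,0,0,-4,0,0,0,1,0,0,-8,0,0,0,1,0,0,-11,0,0,0,1,0,0,-11,0,0,0]

```text
time_s: 16.55
eef_pos: [0.6039, -0.303, 0.2113]
tool_rot: [179.6, 0.3, 99.3]
force: [0.4, 0.0, 0.7]
opening: 0.0939
finger_force: 0.0
```

```bash
python3 - <<'E'
from h import *
w=cam("wrist");st=read_state();print(st["time_s"],st["eef_pos"],st["opening"],st["finger_force"])
s=cam("scene");d=cam("side")
# handle blob in each view, top/bottom extents -> upright and height check
for n,c,box in(("wrist",w,(250,160,390,300)),("scene",s,(170,290,250,380)),("side",d,(430,220,500,300))):
    x0,y0,x1,y1=box;i=c["frame"][y0:y1,x0:x1].astype(int);m=((i[...,0]<120)&(i[...,0]>i[...,1]*1.35)&(i.max(2)>25)).astype(np.uint8)
    k,l,t,q=cv2.connectedComponentsWithStats(m);j=1+t[1:,4].argmax();print(n,"blob",t[j]+np.array([x0,y0,0,0,0]),q[j]+[x0,y0])
    a=np.radians(9.3);P=[[.6027+.017*(u*np.cos(a)-v*np.sin(a)),-.3023+.017*(u*np.sin(a)+v*np.cos(a)),z] for u in(-1,1) for v in(-1,1) for z in(.086,.146)]
    e=np.array([proj(c,p) for p in P]);print("   expected",e.min(0).round(),e.max(0).round())
E
```

```text
16.6 [ 0.60303251 -0.3024985   0.2082826 ] 0.09392533422054421 0.0
wrist blob [ 293  210   45   55 1457] [314.96980096 233.73438572]
   expected [291. 210.] [337. 270.]
scene blob [194 315  22  26 215] [205.02325581 327.04651163]
   expected [186. 311.] [218. 353.]
side blob [450 245  25  34 639] [461.85758998 261.97496088]
   expected [448. 239.] [478. 281.]
```

```bash
python3 -c "
from station import workorder; print(workorder.finish_job())"
```

```text
the job is handed in; nothing more can be done
None
```

The larger panel's fastener is turned open to its stop and the screwdriver is back upright in its own stand; the smaller fastener was not touched, and I handed the job in at about 16.6 s (no verdict came back).

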